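# Probe the largest rough stone with the thermal tester

## Task

Get the stone tester ready for the largest of the three rough stones in the steel plate and put the probe on it: first turn the size dial on the tester to 5 and let it go, then take the probe pen out of its stand and press its sprung tip straight down on the middle of the flat top of that stone until the tip is pushed about half way in, never right up to its stop. Leave the other two stones, the tweezers, the loupe and the scoop alone. Finish while holding: keep the pen gripped, upright and pressed in steadily on the stone, touching nothing but your fingers and that stone.

Things in the scene. Friction and masses are not known exactly. Their poses are not given: they have to be found in the camera images.
- tester: Desktop stone tester, grey plastic case 115 x 155 mm, top at 46 mm, fixed to the table. Origin: centre of its underside; x = 115 mm side, pointing away from its user; y = 155 mm side; z up. A black pointer knob (the size dial) is on its top at x = 0, y = +22 mm; nothing else stands up from the top.
- dial (a joint): Turn of the size dial about its upright axis, rad, growing clockwise seen from above. Click settings 1 to 8, 0.4 rad apart: value = 0.4 x (number - 1); 1 (0.0) and 8 (2.8) are end stops, 5 is 1.6. The pointer stands at 1.4 - value counter-clockwise from the tester's +x. Eight black scale marks, longer at 1 and 5. Turning past a click takes about 0.06 Nm; let go, it settles in the nearest one.
- dial_grip (a point): Point on the dial's axis, in its grip bar, 76 mm above the table, 6 mm below the bar's top; the frame turns with the dial. The bar is 44 mm long along this frame's x (white pointer line toward +x), 12 mm thick along y, from 55 to 81 mm above the table, on a round skirt of 52 mm diameter whose top is at 55 mm.
- pen_stand: Stand of the probe pen, fixed: steel foot 80 x 72 mm, 8 mm thick, with a grey upright holder 39 x 31 mm, rim 70 mm above the table. Origin: centre of its underside; x = 80 mm side. The pen stands in a pocket 29 x 21 mm with its shoulder on a ledge 48 mm above the table, 22 mm below the rim; its nose and tip hang free below. It lifts straight out: raise it 70 mm to clear the rim.
- pen: Loose probe pen, about 0.1 kg, standing tip down: black barrel 26 mm (own x) x 18 mm (own y) x 110 mm long, below it a 25 mm steel nose cone and a 10 mm copper tip. Origin: on its axis at the barrel's lower end (shoulder); z along the axis toward the top end. In the stand the barrel runs from 48 to 158 mm above the table.
- pen_grip (a point): Where to grip the pen: on its axis 70 mm above its origin, 105 mm from the end of the free tip. Same axes as the pen: close the fingers along y (18 mm flats).
- tip_end (a point): Rounded lower end of the pen's sprung copper tip, 4 mm diameter, on the pen's axis 35 mm below its origin when free; it moves into the nose as it is pressed.
- tip (a joint): How far the sprung tip is pushed into the pen, m: 0 free, 0.006 at its stop; half way is 0.003. The spring pushes back with 1.2 N at the start of its travel, 3.0 N half way and 4.8 N at the stop.
- stone_plate: Loose steel plate 44 (x) x 116 (y) x 12 mm, 0.42 kg, lying flat, with three wells of 20 mm diameter, 5 mm deep, in a row along y at -36, 0 and +36 mm. Origin: centre of its underside. One rough stone stands in each well; which is where varies.
- stone_large: The largest rough stone, greyish, about 18 mm across and 14 mm high, with a flat top 11 mm across and a flat bottom, loose in its well. Origin: centre of its bottom, 7 mm above the table; its top is 21 mm above the table (14 mm above its origin).
- stone_medium: Another rough stone, 13 mm across, 10 mm high. Leave it alone. Origin: centre of its bottom.
- stone_small: The smallest rough stone, 10 mm across, 8 mm high. Leave it alone. Origin: centre of its bottom.
- tweezers: Steel tweezers 150 mm long, lying on the table, 8 mm high. Leave alone. Origin: its middle, underside; x along it.
- loupe: Small folding loupe, about 60 x 25 mm, 14 mm high, lying on the table. Leave alone. Origin: under the lens centre.
- scoop: Aluminium stone scoop, pan 75 x 55 mm, 18 mm high, with a short handle toward its -x. Leave alone. Origin: centre of the pan's underside.
There are look-alikes about, which are no part of the job. Of the things shaped like the pen, the black one is meant.

How it is judged (in metres and radians):
On the way, in this order (a step that is already met when the one before it is completed fails the run):
1. the size dial clicked in at 5 and let go (value of joint dial between 1.48 and 1.72 rad and contact force between the fingers and tester below 0.1 N), for 0.2 s.
2. the pen lifted out of its stand in the fingers (contact force between the fingers and pen above 1 N and contact force between pen and pen_stand below 0.1 N and z of pen in the frame of pen_stand above 0.1 m), for 0.1 s.
At the end, for the whole second after the job is handed in: Dial on 5 (within 0.12 rad); pen gripped, upright within 0.2 rad, still, its tip within 5.5 mm of the middle of the largest stone, pressing over 1 N, pushed in 1.5 to 4.5 mm; pen touches no plate, stand or tester; the stone stands flat in its well; all kept for the last second (value of joint dial between 1.48 and 1.72 rad and value of joint tip between 0.0015 and 0.0045 m and contact force between pen and stone_large above 1 N and horizontal distance between tip_end and stone_large below 0.0055 m and angle between each of pen, stone_large's own z axis and vertical below 0.2 rad and linear speed of pen below 0.02 m/s and contact force between the fingers and pen above 1 N and contact force between pen and stone_plate below 0.1 N and contact force between pen and pen_stand below 0.1 N and contact force between pen and tester below 0.1 N and z of stone_large in the frame of stone_plate between 0.004 and 0.01 m and x of stone_large in the frame of stone_plate between -0.004 and 0.004 m); the arm keeps its last pose, push and grip.
It fails at once if the sprung tip was pushed to its stop (value of joint tip above 0.0057 m).
It fails at once if the pen pressed on another stone (contact force between pen and stone_medium above 0.5 N or contact force between pen and stone_small above 0.5 N).
It fails at once if another stone was moved (distance of any of stone_medium, stone_small from where it was at the start of the episode above 0.02 m).
It fails at once if the tweezers, loupe or scoop were moved (distance of any of tweezers, loupe, scoop from where it was at the start of the episode above 0.02 m).
It also fails if it takes over 58 s, if anything falls off the work surface, if the arm or the gripper's body presses on something with over 40 N, if the wrist force passes 120 N, or if a joint passes its speed limit or range.

## Robot

A 6-joint arm with a two-finger parallel gripper is mounted at the origin on the work surface. World frame = base frame: x ahead of the robot, y to its left, z up, the work surface at z = 0. Lengths are in mm, angles in rad, forces in N, time in s.
With the tool pointing down it reaches from about 350 to 975 mm from the base axis. Payload 7.1 kg.
Tool frame: the origin (TCP) lies on the centre line of the jaws, within the pads' length; the fingertips stand 17 mm ahead of it and the grasp point (between the pads) lies 2 mm behind it (tip_extent is the distance from the TCP to the fingertips, in mm); z points along the fingers, y is the line along which they close (so a half turn about z gives the same grasp; the last joint's range is limited). The gripper opens to 88 mm and grips with 3 to 60 N. Pads are 20 mm wide; open, the fingers measure 115 mm over their backs; the gripper's body (75 mm by 178 mm) begins 61 mm behind the grasp point.
Start: joints at [-1.148, 0.423, 1.63, -0, 1.089, -0.019], TCP at [267.244, -564.965, 239.675] pointing down, gripper open.
Joint ranges: [-3, 3], [-0.9, 2.11], [0.09, 2.58], [-1.31, 4.45], [0.11, 2.69], [-2.54, 2.54]. Speed limits (rad/s): [2.39, 2.39, 3.01, 3.14, 3.14, 3.14].

## Interface

Orientations are given as a rotation vector (axis times angle).
In Python, from workcell import get_obs, get_image, camera_model, close_job, look_for, outline_of, pinpoint, tip_extent gives the robot as it stands.
- The arm moves only by the shell command python3 -m jog 'ROWS'. ROWS is text: rows parted by semicolons, each of 7 numbers parted by spaces: the shift along the tool's x, y, z as a fraction of full scale, then the turn, a rotation vector about the tool's x, y, z as a fraction of full scale, then the closure, from -1 (fully open) to 1 (shut). A call has 1 to 8 rows; each row is the pose to reach, as a shift and turn from the pose commanded when the call began, along the tool's axes at that moment; what a row does not reach only later rows make up. Full scale, the value 1, is 0.2 m for a shift and 30 degrees for a turn. A row lasts 1/10 s, in which the tool goes at most 50 mm and 8.59 degrees, less where a joint would pass 70% of its speed; a pose out of reach is approached as far as the arm can. A call with a number of a shift or a turn outside -1 to 1 is refused whole. A call with a gripper value outside its range is refused whole. The fingers move at their own pace and stop on an object; the grip force is fixed at half the most. Time passes only in rows, so rows that repeat a pose let the fingers close. It gives the time, the measured TCP pose, the force, the opening and the grip force at its end, in the units of the state.
- get_obs(): the state, without advancing time (a new reading comes with each control period).
- get_image(name): name is "scene" or "top" or "wrist"; returns the picture (480x640x3 uint8, red, green, blue); there is no depth.
- camera_model(name): a dict with "fx", "fy", "cx", "cy" (pixels), "dist_coeffs" ([k1, k2, p1, p2, k3] as OpenCV has them; the pictures are not rectified), "origin" and "orientation" of the camera in the world; the wrist camera has in their place "tool_from_camera" (4x4, takes a point from camera to tool coordinates, whose origin is the TCP and whose axes are the flange's). Camera axes: x right, y down, z forward; pixel columns grow to the right and rows downward; lengths in mm; the calibration is good to about 2 mm. A picture is of the moment at which its call begins: read the wrist's pose just before it. camera_model takes no time and is no camera call.
- close_job(): hands the job in; it is judged then, once.
Trained networks look in the newest picture that a camera, given by its name, has taken for a name from the list of things; names that differ only in an ending like _2 or _b are one class to them, and where a whole thing is asked for, a point or a joint stands for the part that bears it (a point fixed in the world has none). Each returns a list of dicts, best first, with "confidence" (0 to 1); they miss things now and then, are a little off and sometimes report something else, mostly with a low value. They report only what shows in the picture. A call takes as long as a camera call. They do not tell look-alikes from the thing itself.
- look_for(target, camera): "xyz" ([x, y, z] in mm, in the coordinates of the camera as it stood for that picture, good to about 4 mm: the middle of the surface that is visible of it).
- outline_of(target, camera): "mask" (480x640 bool, what is visible of it).
- pinpoint(target, camera): "xyz" ([x, y, z] in mm, in the coordinates of the camera as it stood for that picture, good to about 4 mm: a listed point, or the origin of a listed thing).
The state is a dict: "t": time; "qpos": joint angles; "qvel": joint speeds; "joint_torque": joint torques, N m; "ee_pos": TCP position; "orientation": TCP orientation; "ft_force": force on the tool from outside, world axes, zero at the start; "moment": the same for the moment, N m; "width": finger opening in mm; "grasp_force": force on a finger pad.
Only numpy, scipy, OpenCV 4.12 (cv2) and the standard library are available. Lean on these libraries where they do the work, as an engineer would, in place of code of your own. Each camera call takes 0.05 s, during which the arm holds its last target. There are 200 camera calls.

## Working session

There is one attempt and no reset: what is moved stays moved. The work goes in short steps, Python scripts to look and compute and a shell command to move; the robot and the scene stay as the last step left them, time stands still between calls to the robot, and variables do not carry over. Pictures are saved under pics/ and viewed, at most 11 in all, crops included, and the job is handed in when it is done.

```bash
mkdir -p pics; ls
cat > h.py <<'E'
import numpy as np, cv2
from scipy.spatial.transform import Rotation as R
from workcell import *
def campose(n, obs=None):
    m=camera_model(n)
    if n=="wrist":
        o=obs or get_obs(); T=np.eye(4); T[:3,:3]=R.from_rotvec(o["orientation"]).as_matrix(); T[:3,3]=o["ee_pos"]
        return m, T@np.array(m["tool_from_camera"])
    T=np.eye(4); q=np.array(m["orientation"]); T[:3,:3]=q if q.shape==(3,3) else R.from_rotvec(q).as_matrix(); T[:3,3]=m["origin"]
    return m,T
def K(m): return np.array([[m["fx"],0,m["cx"]],[0,m["fy"],m["cy"]],[0,0,1.]])
def ray(m,T,uv):
    p=cv2.undistortPoints(np.array([[uv]],float),K(m),np.array(m["dist_coeffs"],float))[0,0]
    return T[:3,3], T[:3,:3]@np.array([p[0],p[1],1])
def at_z(m,T,uv,z):
    o,d=ray(m,T,uv); return o+d*(z-o[2])/d[2]
def proj(m,T,P):
    Ti=np.linalg.inv(T); return cv2.projectPoints(np.array(P,float).reshape(-1,1,3),cv2.Rodrigues(Ti[:3,:3])[0],Ti[:3,3],K(m),np.array(m["dist_coeffs"],float))[0][:,0]
def tri(rays):
    A=np.zeros((3,3));b=np.zeros(3)
    for o,d in rays:
        d=d/np.linalg.norm(d);M=np.eye(3)-np.outer(d,d);A+=M;b+=M@o
    return np.linalg.solve(A,b)
def W(T,x): return (T@np.r_[x,1])[:3]
def save(n,img): cv2.imwrite("pics/"+n,img[:,:,::-1])
E
python3 - <<'E'
from h import *
print(get_obs()); 
for n in ["scene","top"]:
    save(n+"1.png",get_image(n)); m,T=campose(n); print(n,m)
    for t in ["tester","dial_grip","pen_stand","pen_grip","pen","stone_plate","stone_large","stone_medium","stone_small","tweezers","loupe","scoop"]:
        print(t,[(W(T,r["xyz"]).round(),round(r["confidence"],2)) for r in pinpoint(t,n)])
print(camera_model("wrist"))
E
```

```text
pics
{'t': 0.0, 'qpos': array([-1.14802898e+00,  4.23810671e-01,  1.63066442e+00,  1.92196663e-06,
        1.08858678e+00, -1.90107598e-02]), 'qvel': array([-1.17124591e-03,  1.27355046e-05, -4.11621075e-04, -5.91338304e-04,
       -1.24415113e-03,  1.40976625e-04]), 'joint_torque': array([ 8.61936969e-04, -5.44619215e+01, -2.73662531e+01,  6.42513600e-02,
        2.29377311e-02, -1.12987755e-04]), 'ee_pos': array([ 267.0245827 , -564.51987392,  238.93055954]), 'orientation': array([-3.06385705e+00, -6.87997227e-01,  4.59914464e-04]), 'ft_force': array([-0.67226312,  0.05656896, -0.01050586]), 'moment': array([-0.01289707, -0.01542036,  0.00372436]), 'grasp_force': 0.0, 'width': 87.6435206553069}
scene {'fx': 516.8873238154637, 'fy': 516.8873238154637, 'cx': 325.1324156746809, 'cy': 237.46239180145045, 'dist_coeffs': array([-0.14861093,  0.        ,  0.        ,  0.        ,  0.        ]), 'origin': array([1028.97310028,  282.30297072,  743.36348648]), 'orientation': array([-1.33233666, -2.29494745,  0.85953049])}
tester [(array([505., 303.,  -2.]), 0.75)]
dial_grip [(array([502., 32
[... 1873 characters left out ...]
749., -88.,   3.]), 0.7)]
loupe [(array([365.,  69.,  -3.]), 0.63), (array([ 520., -241.,   54.]), 0.41)]
scoop [(array([714., 143.,  -0.]), 0.95)]
{'fx': 393.6458977814636, 'fy': 393.6458977814636, 'cx': 320.9787905596413, 'cy': 236.27651494321137, 'dist_coeffs': array([-0.03800611,  0.        ,  0.        ,  0.        ,  0.        ]), 'tool_from_camera': array([[-1.32548212e-03, -9.54922678e-01, -2.96851685e-01,
         8.27270946e+01],
       [ 9.99998956e-01, -1.43677973e-03,  1.56754421e-04,
         7.89517998e-01],
       [-5.76198835e-04, -2.96851167e-01,  9.54923585e-01,
        -1.45158664e+02],
       [ 0.00000000e+00,  0.00000000e+00,  0.00000000e+00,
         1.00000000e+00]])}
```

View pics/scene1.png

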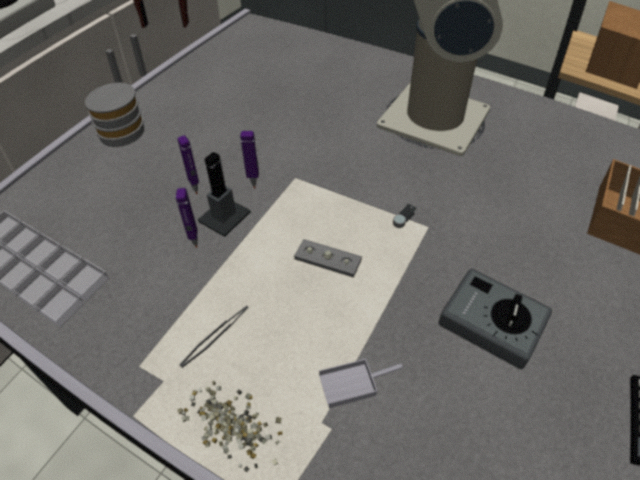

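View pics/top1.png

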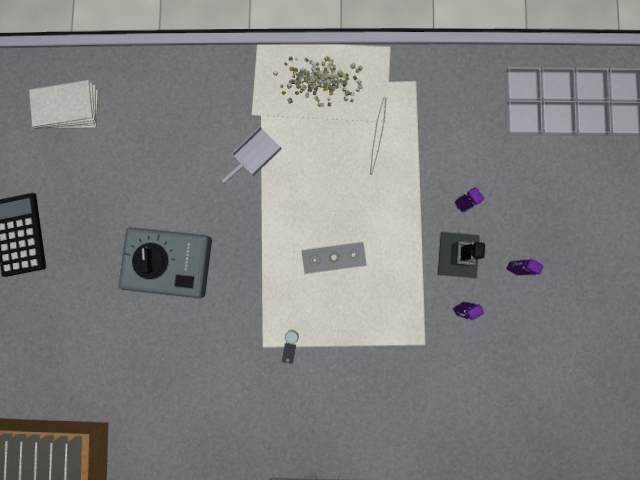

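The black pen in its stand is at scene (217,172) and top (470,252). The three purple ones, at top (470,200), (525,267) and (468,311), are the look-alikes. The tester knob is at top (150,260) and the plate at (334,257). The largest stone looks to be the middle one, at (334,257). I'll confirm both with the wrist camera.

```bash
cat >> h.py <<'E'
def tool_yaw(o=None):
    o=o or get_obs(); M=R.from_rotvec(o["orientation"]).as_matrix(); return np.arctan2(M[1,1],M[0,1])  # world angle of tool y
def plan(pos,yaw=None):
    """fractions of shift (tool axes) and turn to reach TCP pos with tool y at world angle yaw (mod pi), tool down"""
    o=get_obs(); M=R.from_rotvec(o["orientation"]).as_matrix(); s=M.T@(np.array(pos)-o["ee_pos"])/200
    y=tool_yaw(o) if yaw is None else yaw
    d=(y-tool_yaw(o)+np.pi/2)%np.pi-np.pi/2; y=tool_yaw(o)+d
    yv=np.array([np.cos(y),np.sin(y),0]); zv=np.array([0,0,-1.]); G=np.stack([np.cross(yv,zv),yv,zv],1)
    t=R.from_matrix(M.T@G).as_rotvec()/np.radians(30)
    print("shift",s.round(3),"turn",t.round(3),"dist",np.linalg.norm(s*200).round(1),"yaw",tool_yaw(o).round(3),"q6",o["qpos"][5].round(2),"t",o["t"])
E
python3 - <<'E'
from h import *
plan([470,-235,320]); plan([515,-10,250])
print(R.from_rotvec(get_obs()["orientation"]).as_matrix().round(3))
E
```

```text
shift [ 1.622 -1.058 -0.402] turn [-0.  0.  0.] dist 395.5 yaw -1.129 q6 -0.02 t 1.3
shift [ 2.306 -1.979 -0.052] turn [-0.  0.  0.] dist 607.8 yaw -1.129 q6 -0.02 t 1.3
[[ 0.904  0.428 -0.   ]
 [ 0.428 -0.904  0.   ]
 [-0.    -0.    -1.   ]]
```

```bash
python3 -m jog '0 0 -0.25 0 0 0 -1; 0.2 -0.15 -0.4 0 0 0 -1; 0.4 -0.3 -0.4 0 0 0 -1; 0.6 -0.45 -0.4 0 0 0 -1; 0.8 -0.53 -0.4 0 0 0 -1; 0.8 -0.53 -0.4 0 0 0 -1' | tail -3
python3 -m jog '0.2 -0.13 0 0 0 0 -1; 0.4 -0.25 0 0 0 0 -1; 0.6 -0.4 0 0 0 0 -1; 0.8 -0.53 0 0 0 0 -1; 0.8 -0.53 0 0 0 0 -1; 0.8 -0.53 0 0 0 0 -1' | tail -3
cat > look.py <<'E'
import sys
from h import *
o=get_obs(); im=get_image("wrist"); save(sys.argv[1]+".png",im); np.savez(sys.argv[1]+".npz",pos=o["ee_pos"],ori=o["orientation"])
m,T=campose("wrist",o); print(o["ee_pos"].round(1),o["t"])
for t in sys.argv[2:]: print(t,[(W(T,r["xyz"]).round(),round(r["confidence"],2)) for r in pinpoint(t,"wrist")])
E
python3 look.py w1 pen_grip pen pen_stand tip_end
```

```text
ft_force: [-0.4, -1.0, -0.6]
width: 87.7
grasp_force: 0.0
ft_force: [0.3, -0.4, -0.1]
width: 88.1
grasp_force: 0.0
[ 466.2 -236.1  319.7] 2.5
pen_grip [(array([ 610., -238.,  109.]), 0.78), (array([ 494., -332.,  106.]), 0.75), (array([ 424., -234.,  105.]), 0.62)]
pen [(array([ 608., -236.,   37.]), 0.97), (array([ 499., -336.,   36.]), 0.95), (array([ 423., -235.,   40.]), 0.93), (array([ 521., -239.,   48.]), 0.78), (array([515.,  -7.,  -1.]), 0.15)]
pen_stand [(array([ 523., -244.,    1.]), 0.58)]
tip_end [(array([364.,  69.,  -2.]), 0.49)]
```

View pics/w1.png

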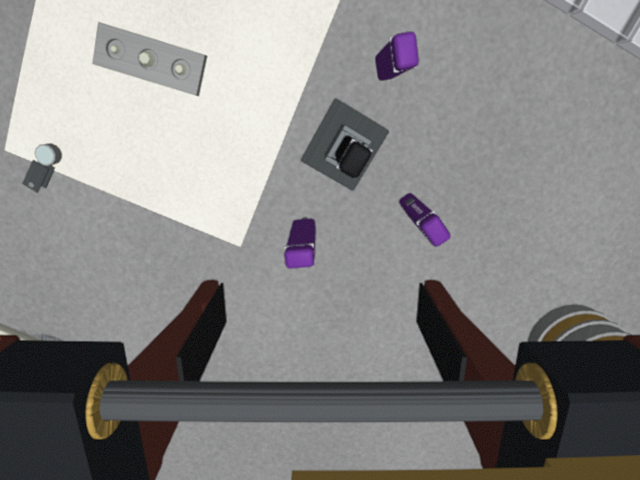

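Here the black pen is at (354,155) in its stand, with the purple ones at (398,55), (425,220) and (300,243). The plate is at (148,58). I'm moving over the plate next.

```bash
python3 -c "
from h import *
plan([450,-10,230],-np.pi/2)"
```

```text
shift [ 0.416 -1.063  0.448] turn [0.   0.   0.84] dist 245.3 yaw -1.131 q6 0.64 t 2.75
```

```bash
python3 -m jog '0.1 -0.2 0 0 0 0.2 -1; 0.17 -0.4 0 0 0 0.4 -1; 0.25 -0.6 0.1 0 0 0.6 -1; 0.33 -0.8 0.25 0 0 0.84 -1; 0.42 -0.95 0.35 0 0 0.84 -1; 0.42 -1 0.45 0 0 0.84 -1; 0.42 -1 0.45 0 0 0.84 -1; 0.42 -1 0.45 0 0 0.84 -1' | tail -3
python3 look.py w2 stone_large stone_medium stone_small stone_plate
python3 - <<'E'
import cv2
im=cv2.imread("pics/w2.png"); cv2.imwrite("pics/w2c.png",cv2.resize(im[0:300,120:520],None,fx=2,fy=2,interpolation=cv2.INTER_CUBIC))
E
python3 -c "
from h import *
plan([435,315,250],-np.pi/2)"
```

```text
ft_force: [-0.3, -0.7, 0.9]
width: 87.8
grasp_force: 0.0
[456.5 -20.6 230. ] 3.55
stone_large [(array([514., -11.,   5.]), 0.85)]
stone_medium []
stone_small [(array([510.,  28.,   7.]), 0.43)]
stone_plate [(array([515.,  -9.,   3.]), 0.97)]
shift [-0.109 -1.679 -0.097] turn [ 0.    -0.004  0.001] dist 337.0 yaw -1.57 q6 1.5 t 3.8
```

View pics/w2c.png

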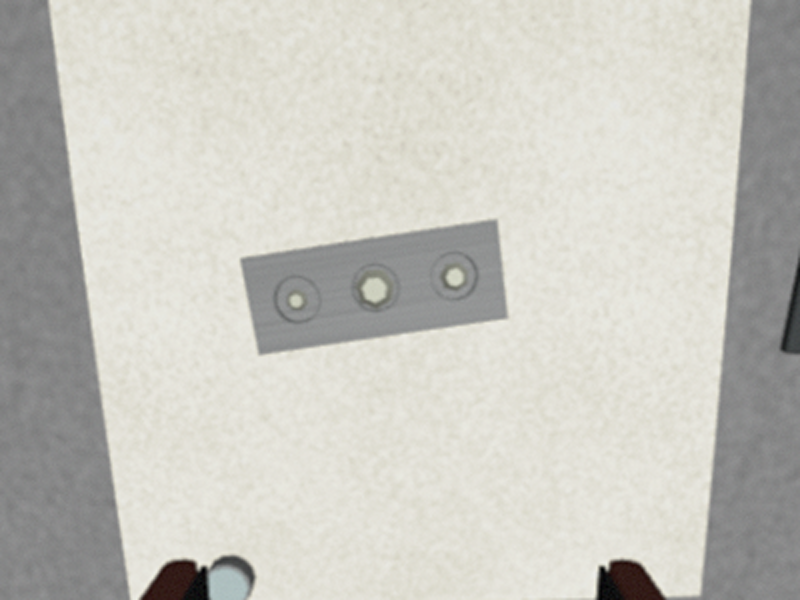

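The largest stone is the middle one, at crop (374,290), which is wrist pixel (307,145). The medium one is at crop (456,277) and the small one at crop (296,300). Its position agrees with the two fixed cameras, about (514,-10). Next is the tester, turning the wrist backwards so there is room for the clockwise turn.

```bash
python3 -m jog '0 -0.25 0 0 0 -0.28 -1; 0 -0.5 0 0 0 -0.56 -1; 0 -0.75 -0.05 0 0 -0.84 -1; 0 -1 -0.1 0 0 -1 -1; 0 -1 -0.1 0 0 -1 -1' >/dev/null
python3 -m jog '0.2 -0.08 0 0 0 -0.28 -1; 0.4 -0.16 0 0 0 -0.56 -1; 0.6 -0.24 0 0 0 -0.84 -1; 0.79 -0.32 0 0 0 -1 -1; 0.79 -0.32 0 0 0 -1 -1' >/dev/null
python3 -m jog '0 0 0 0 0 -0.28 -1; 0 0 0 0 0 -0.56 -1; 0 0 0 0 0 -0.84 -1; 0 0 0 0 0 -1 -1' >/dev/null
python3 -m jog '0 0 0 0 0 -0.28 -1; 0 0 0 0 0 -0.56 -1; 0 0 0 0 0 -0.84 -1; 0 0 0 0 0 -1 -1' >/dev/null
python3 -m jog '0 0 0 0 0 -0.28 -1; 0 0 0 0 0 -0.56 -1; 0 0 0 0 0 -0.84 -1; 0 0 0 0 0 -1 -1' >/dev/null
python3 -m jog '0 0 0 0 0 -0.28 -1; 0 0 0 0 0 -0.56 -1; 0 0 0 0 0 -0.84 -1; 0 0 0 0 0 -1 -1; 0 0 0 0 0 -1 -1; 0 0 0 0 0 -1 -1' | tail -3
python3 look.py w3 tester dial_grip
python3 - <<'E'
from h import *
plan([502,325,120])
im=cv2.imread("pics/w3.png"); cv2.imwrite("pics/w3c.png",cv2.resize(im[0:300,120:520],None,fx=2,fy=2,interpolation=cv2.INTER_CUBIC))
E
```

```text
ft_force: [-0.2, -0.1, 0.6]
width: 88.1
grasp_force: 0.0
[560.5 313.6 249.8] 6.6
tester [(array([500., 301.,   4.]), 0.58)]
dial_grip [(array([503., 323.,  80.]), 0.73), (array([716., 136.,   3.]), 0.58)]
shift [0.292 0.053 0.649] turn [-0. -0. -0.] dist 142.7 yaw 1.571 q6 -1.08 t 6.75
```

View pics/w3c.png

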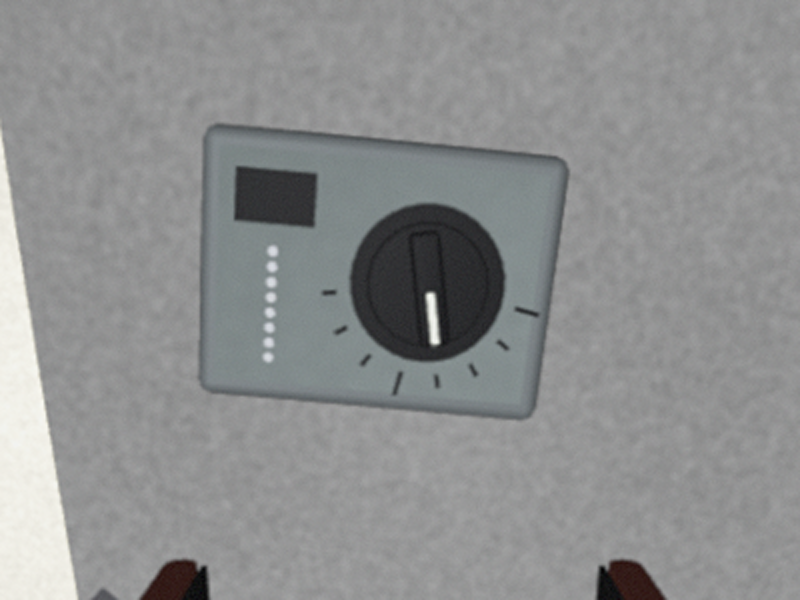

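The pointer stands at 4 (crop (434,342)). The long marks 1 and 5 are at crop (527,312) and (398,383), so it needs one click, 0.4 rad clockwise.

```bash
cat > meas.py <<'E'
from h import *
from scipy.optimize import least_squares
def cp(n):
    d=np.load(n+".npz"); return campose("wrist",{"ee_pos":d["pos"],"orientation":d["ori"]})
E
python3 - <<'E'
from meas import *
m,T=cp("w3"); f=lambda u,z: at_z(m,T,(u[0]/2+120,u[1]/2),z)[:2]
marks=np.array([f(u,46) for u in [(527,312),(503,346),(474,370),(437,381),(398,383),(366,360),(341,330),(329,292)]])
def res(p): a=p[2]+1.4-.4*np.arange(8); 
r=least_squares(lambda p:[np.cross(marks[i]-p[:2],[np.cos(p[2]+1.4-.4*i),np.sin(p[2]+1.4-.4*i)]) for i in range(8)],[503,324,-.1]); print("dial from marks z46",r.x, np.abs(r.fun).max())
c=np.array([f(u,46) for u in [(208,127),(567,160),(531,418),(202,390)]]); print("case corners z46",c.round(1),c.mean(0), np.linalg.norm(c-np.roll(c,1,0),axis=1))
print("skirt z55",f((428,282.5),55), "bar z81",f((430,289),81))
a,b=f((430,293),81),f((435,343),81); print("pointer world angle",np.arctan2(*(b-a)[::-1]),a,b, "expected",r.x[2]+.2)
# top & scene views for height
rays=[]
for n in ["wrist","top","scene"]:
    mm,TT=campose(n)
    for d in pinpoint("dial_grip",n)[:1]:
        w=W(TT,d["xyz"]); rays.append((TT[:3,3],w-TT[:3,3])); print(n,w)
print("tri dial_grip",tri(rays))
E
```

```text
dial from marks z46 [ 5.03052245e+02  3.24562553e+02 -9.98959523e-02] 0.2697341688610564
case corners z46 [[438.9 233.5]
 [452.4 382. ]
 [562.5 371.7]
 [549.  222.8]] [500.70423551 302.49387516] [110.63108273 149.15628508 110.64816129 149.44562517]
skirt z55 [501.63934177 324.1571294 ] bar z81 [502.44307579 324.13571972]
pointer world angle 0.10798769502311234 [503.97549782 324.1455528 ] [523.49530443 326.26168377] expected 0.1001040476652662
wrist [503.11451581 323.92308191  79.5358826 ]
top [506.44614923 326.26417357  72.16989322]
scene [501.74621191 323.20355564  73.29644481]
tri dial_grip [504.81142143 323.73477313  77.47416298]<stdin>:5: DeprecationWarning: Arrays of 2-dimensional vectors are deprecated. Use arrays of 3-dimensional vectors instead. (deprecated in NumPy 2.0)
```

```bash
python3 -c "
from h import *
plan([502.7,324.3,110],1.671);plan([502.7,324.3,77],1.671)"
```

```text
shift [0.289 0.048 0.698] turn [-0.    -0.    -0.189] dist 151.4 yaw 1.572 q6 -1.08 t 6.9
shift [0.289 0.048 0.863] turn [-0.    -0.    -0.189] dist 182.3 yaw 1.572 q6 -1.08 t 6.9
```

```bash
python3 -m jog '0.15 0.025 0.2 0 0 -0.1 -1; 0.289 0.048 0.4 0 0 -0.189 -1; 0.289 0.048 0.6 0 0 -0.189 -1; 0.289 0.048 0.7 0 0 -0.189 -1; 0.289 0.048 0.7 0 0 -0.189 -1; 0.289 0.048 0.7 0 0 -0.189 -1' ; python3 -c "
from h import *
plan([502.7,324.3,77],1.671)"
```

```text
t: 7.5
ee_pos: [503.0, 324.6, 110.0]
orientation: [-0.158, 3.138, 0.0]
ft_force: [0.3, 0.4, 0.7]
width: 87.5
grasp_force: 0.0
shift [ 0.001 -0.001  0.165] turn [0.    0.    0.001] dist 33.0 yaw 1.672 q6 -1.12 t 7.5
```

```bash
python3 -m jog '0 0 0.08 0 0 0 -1; 0 0 0.165 0 0 0 -1; 0 0 0.165 0 0 0 -0.2; 0 0 0.165 0 0 0 0.4; 0 0 0.165 0 0 0 1; 0 0 0.165 0 0 0 1; 0 0 0.165 0 0 0 1; 0 0 0.165 0 0 0 1'; python3 -m jog '0 0 0 0 0 0 1; 0 0 0 0 0 0 1; 0 0 0 0 0 0 1'
```

```text
t: 8.3
ee_pos: [502.8, 324.5, 77.1]
orientation: [-0.158, 3.137, 0.001]
ft_force: [-0.1, 0.3, 0.3]
width: 43.2
grasp_force: 0.0
t: 8.6
ee_pos: [502.6, 324.3, 76.7]
orientation: [0.158, -3.138, -0.0]
ft_force: [0.5, -0.5, 0.6]
width: 19.6
grasp_force: 0.0
```

```bash
python3 -m jog '0 0 0 0 0 0 1; 0 0 0 0 0 0 1; 0 0 0 0 0 0 1'; python3 -m jog '0 0 0 0 0 0.12 1; 0 0 0 0 0 0.24 1; 0 0 0 0 0 0.36 1;  0 0 0 0 0 0.5 1; 0 0 0 0 0 0.64 1; 0 0 0 0 0 0.77 1; 0 0 0 0 0 0.77 1; 0 0 0 0 0 0.77 1'
```

```text
t: 8.9
ee_pos: [502.6, 324.4, 76.6]
orientation: [0.158, -3.138, -0.0]
ft_force: [0.1, 1.3, -0.8]
width: 11.8
grasp_force: 30.0
t: 9.7
ee_pos: [502.6, 324.0, 76.7]
orientation: [-0.47, -3.106, 0.001]
ft_force: [-0.2, -1.5, 1.2]
width: 12.0
grasp_force: 30.0
```

```bash
python3 -m jog '0 0 0 0 0 0 -1; 0 0 0 0 0 0 -1; 0 0 0 0 0 0 -1; 0 0 0 0 0 0 -1; 0 0 0 0 0 0 -1; 0 0 -0.1 0 0 0 -1; 0 0 -0.3 0 0 0 -1; 0 0 -0.5 0 0 0 -1'; python3 -m jog '-0.15 0 -0.2 0 0 0 -1; -0.3 0 -0.36 0 0 0 -1; -0.3 0 -0.36 0 0 0 -1; -0.3 0 -0.36 0 0 0 -1; -0.3 0 -0.36 0 0 0 -1'|tail -2
python3 look.py w4 dial_grip
python3 - <<'E'
from h import *
im=cv2.imread("pics/w4.png"); cv2.imwrite("pics/w4c.png",cv2.resize(im[0:300,120:520],None,fx=2,fy=2,interpolation=cv2.INTER_CUBIC))
E
```

```text
t: 10.5
ee_pos: [502.1, 324.0, 177.1]
orientation: [-0.473, -3.104, 0.002]
ft_force: [0.5, 0.7, 0.3]
width: 72.7
grasp_force: 0.0
width: 87.7
grasp_force: 0.0
[558.4 306.1 247. ] 11.0
dial_grip [(array([505., 325.,  79.]), 0.97)]
```

View pics/w4c.png

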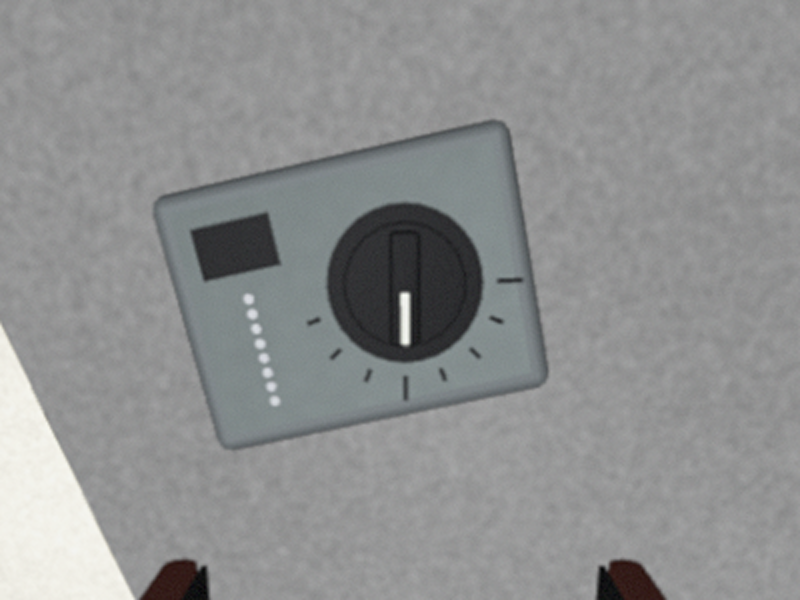

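The dial is at 5: pointer at crop (405,345), aligned with the long mark at (405,388). Now back to the pen.

```bash
python3 -c "
from h import *
plan([572,-235,320],1.571)"
```

```text
shift [-0.868 -2.565 -0.362] turn [-0.004 -0.006 -0.576] dist 546.4 yaw 1.269 q6 -0.79 t 11.1
```

```bash
python3 -m jog '-0.06 -0.2 -0.1 0 0 -0.2 -1; -0.12 -0.4 -0.2 0 0 -0.4 -1; -0.2 -0.6 -0.3 0 0 -0.576 -1; -0.26 -0.8 -0.36 0 0 -0.576 -1; -0.33 -1 -0.36 0 0 -0.576 -1; -0.33 -1 -0.36 0 0 -0.576 -1' |tail -1;  python3 -c "
from h import *
plan([572,-235,320],1.571)"
```

```text
grasp_force: 0.0
shift [-0.053 -1.636  0.003] turn [-0.002 -0.002 -0.008] dist 327.4 yaw 1.567 q6 -1.42 t 11.7
```

```bash
python3 -m jog '0 -0.2 0 0 0 0 -1; 0 -0.4 0 0 0 0 -1; 0 -0.6 0 0 0 0 -1; -0.03 -0.8 0 0 0 0 -1; -0.03 -0.8 0 0 0 0 -1' |tail -1; python3 -m jog '0 -0.2 0 0 0 0 -1; 0 -0.4 0 0 0 0 -1; 0 -0.6 0 0 0 0 -1; -0.03 -0.84 0 0 0 0 -1; -0.03 -0.84 0 0 0 0 -1; -0.03 -0.84 0 0 0 0 -1;-0.03 -0.84 0 0 0 0 -1' |tail -1
python3 look.py w5 pen pen_grip pen_stand
python3 -m jog '0 0.25 0 0 0 0 -1; 0 0.5 0 0 0 0 -1; 0 0.5 0 0 0 0 -1; 0 0.5 0 0 0 0 -1; 0 0.5 0 0 0 0 -1' |tail -1
python3 look.py w6 pen pen_grip pen_stand
python3 - <<'E'
from h import *
a,b=[cv2.resize(cv2.imread(f"pics/{n}.png")[0:300,x:x+200],None,fx=2,fy=2,interpolation=cv2.INTER_CUBIC) for n,x in (("w5",220),("w6",120))]
cv2.imwrite("pics/w56.png",np.hstack([a,b]))
E
```

```text
grasp_force: 0.0
grasp_force: 0.0
[ 575.1 -230.2  319.9] 12.9
pen [(array([ 520., -237.,   53.]), 0.78), (array([ 500., -332.,   37.]), 0.72), (array([ 423., -236.,   37.]), 0.69), (array([ 611., -232.,   37.]), 0.68), (array([514.,  -9.,  -0.]), 0.55)]
pen_grip [(array([ 612., -237.,  106.]), 0.89), (array([ 494., -329.,  104.]), 0.69)]
pen_stand [(array([ 524., -247.,   -1.]), 0.83)]
grasp_force: 0.0
[ 575.4 -132.3  320.9] 13.6
pen [(array([ 520., -238.,   51.]), 0.83), (array([ 426., -233.,   38.]), 0.72), (array([ 608., -236.,   39.]), 0.62)]
pen_grip [(array([ 607., -238.,  107.]), 0.87), (array([ 523., -241.,  120.]), 0.85), (array([ 425., -238.,  108.]), 0.79)]
pen_stand [(array([ 523., -245.,    0.]), 0.76)]
```

View pics/w56.png

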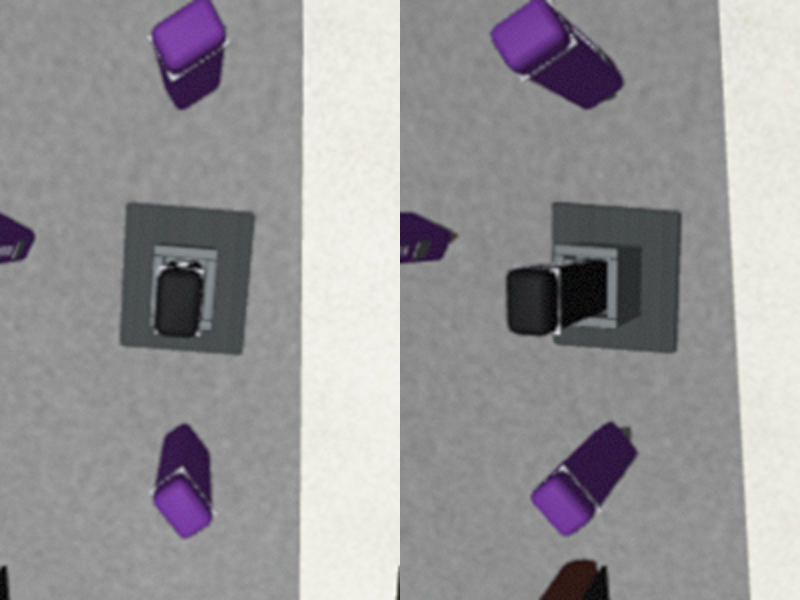

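Left (w5): black pen top at crop (179,301), foot corners (128,204), (254,212), (242,353), (121,346). Right (w6): pen top at (531,301), foot corners (553,204), (680,210), (676,352), (553,345). The purple ones are clearly apart.

Run:
```python
from meas import *
A=cp("w5");B=cp("w6")
l=lambda u:(u[0]/2+220,u[1]/2); r=lambda u:((u[0]-400)/2+120,u[1]/2)
tr=lambda a,b: tri([ray(*A,l(a)),ray(*B,r(b))])
print("pen top",tr((179,301),(531,301)))
cs=[]
for a,b in [((128,204),(553,204)),((254,212),(680,210)),((242,353),(676,352)),((121,346),(553,345))]:
    print("foot corner",tr(a,b).round(1)); cs.append([at_z(*A,l(a),8)[:2],at_z(*B,r(b),8)[:2]])
cs=np.array(cs).mean(1); print(cs.round(1),"centre",cs.mean(0),"sides",np.linalg.norm(cs-np.roll(cs,1,0),axis=1))
e=(cs[3]-cs[0])+(cs[2]-cs[1]); print("x angle",np.arctan2(e[1],e[0])); f=(cs[1]-cs[0])+(cs[2]-cs[3]);print("y angle",np.arctan2(f[1],f[0]))
# rim of holder at z70: right picture corners
h=np.array([at_z(*A,l(u),70)[:2] for u in [(155,247),(216,249),(211,329)]]); print("rim",h.round(1))
# pen top edges z158
p=np.array([at_z(*A,l(u),158)[:2] for u in [(158,272),(154,330),(204,275),(200,332)]]); print("pen edges",p.round(1)); e=p[1]-p[0]+p[3]-p[2]; print("pen x ang",np.arctan2(e[1],e[0]))
```

```text
pen top [ 521.44301996 -239.49135043  152.32266415]
foot corner [ 481.  -271.2    7.9]
foot corner [ 484.9 -201.3    3.6]
foot corner [ 564.1 -207.     4.9]
foot corner [ 558.8 -277.    12. ]
[[ 481.  -271.2]
 [ 485.  -201.1]
 [ 563.6 -206.9]
 [ 559.3 -277.8]] centre [ 522.20907519 -239.25090645] sides [78.62584866 70.21656264 78.81894894 71.09427804]
x angle -0.07847535064827255
y angle 1.512186733431691
rim [[ 502.6 -253.2]
 [ 503.6 -223.7]
 [ 542.1 -226. ]]
pen edges [[ 510.  -247.2]
 [ 531.9 -249.1]
 [ 511.1 -229.8]
 [ 532.7 -231.3]]
pen x ang -0.079467270393561
```

```bash
python3 -c "
from h import *
plan([521.7,-239.4,190],1.494)"
```

```text
shift [ 0.266 -0.532  0.653] turn [-0.    -0.     0.143] dist 176.7 yaw 1.569 q6 -1.82 t 13.8
```

```bash
python3 -m jog '0.1 -0.2 0 0 0 0.143 -1; 0.2 -0.4 0 0 0 0.143 -1; 0.266 -0.532 0.1 0 0 0.143 -1; 0.266 -0.532 0.25 0 0 0.143 -1; 0.266 -0.532 0.4 0 0 0.143 -1; 0.266 -0.532 0.5 0 0 0.143 -1; 0.266 -0.532 0.58 0 0 0.143 -1; 0.266 -0.532 0.58 0 0 0.143 -1' |tail -1
python3 -m jog '0 0 0 0 0 0 -1; 0 0 0 0 0 0 -1'; python3 -c "
from h import *
plan([521.7,-239.4,116],1.494)"
```

```text
grasp_force: 0.0
t: 14.8
ee_pos: [522.6, -239.0, 205.8]
orientation: [0.119, 3.138, -0.001]
ft_force: [0.5, -0.7, -0.3]
width: 88.0
grasp_force: 0.0
shift [ 0.005 -0.002  0.449] turn [-0.001  0.003  0.002] dist 89.8 yaw 1.495 q6 -1.94 t 14.8
```

```bash
python3 -m jog '0.004 -0.002 0.1 0 0 0 -1; 0.004 -0.002 0.2 0 0 0 -1; 0.004 -0.002 0.3 0 0 0 -1; 0.004 -0.002 0.4 0 0 0 -1; 0.004 -0.002 0.45 0 0 0 -1;  0.004 -0.002 0.45 0 0 0 -1; 0.004 -0.002 0.45 0 0 0 0.5; 0.004 -0.002 0.45 0 0 0 1' |tail -5
python3 -m jog '0 0 0 0 0 0 1; 0 0 0 0 0 0 1; 0 0 0 0 0 0 1; 0 0 0 0 0 0 1;0 0 0 0 0 0 1; 0 0 0 0 0 0 1;0 0 0 0 0 0 1; 0 0 0 0 0 0 1'
```

```text
ee_pos: [522.0, -239.2, 115.9]
orientation: [0.119, 3.137, -0.001]
ft_force: [0.4, 0.5, -0.2]
width: 75.2
grasp_force: 0.0
t: 16.4
ee_pos: [521.1, -238.8, 114.6]
orientation: [-0.119, -3.139, -0.0]
ft_force: [0.3, 0.0, -1.5]
width: 17.8
grasp_force: 30.0
```

```bash
python3 -m jog '0 0 -0.1 0 0 0 1; 0 0 -0.2 0 0 0 1; 0 0 -0.3 0 0 0 1; 0 0 -0.4 0 0 0 1; 0 0 -0.5 0 0 0 1; 0 0 -0.6 0 0 0 1; 0 0 -0.6 0 0 0 1; 0 0 -0.6 0 0 0 1'
python3 - <<'E'
from meas import *
plan([514.5,-10,190],1.494)
# stone: triangulate from w1/w2 top centre
A=cp("w2"); u=(374/2+120,290/2)
print("w2 z21",at_z(*A,u,21))
for n in ["top","scene"]:
    get_image(n); m,T=campose(n); print(n,[(W(T,r["xyz"]).round(1),round(r["confidence"],2)) for r in pinpoint("stone_large",n)], [(W(T,r["xyz"]).round(1),round(r["confidence"],2)) for r in pinpoint("tip_end",n)])
cor=[at_z(*A,(x/2+120,y/2),12)[:2] for x,y in [(241,258),(497,220),(508,318),(260,355)]]; print(np.round(cor,1),np.mean(cor,0))
E
```

```text
t: 17.2
ee_pos: [521.0, -238.8, 234.4]
orientation: [0.119, 3.139, -0.0]
ft_force: [-0.3, -0.0, -1.4]
width: 17.9
grasp_force: 30.0
shift [0.119 1.138 0.222] turn [-0.     0.     0.002] dist 233.1 yaw 1.495 q6 -1.95 t 17.2
w2 z21 [511.11514719  -7.79542377  21.        ]
top [(array([518.3, -10.8,   3.7]), 0.62)] [(array([517.4,  -8.8,   3.5]), 0.23)]
scene [] [(array([498.6, 306.7,  -3.1]), 0.48)]
[[524.6  51.9]
 [540.8 -62. ]
 [498.  -68.5]
 [481.1  45.6]] [511.11488446  -8.263956  ]
```

```bash
python3 -m jog '0.03 0.2 0 0 0 0 1; 0.06 0.4 0 0 0 0 1; 0.09 0.6 0 0 0 0 1; 0.12 0.8 0 0 0 0 1; 0.12 1 0 0 0 0 1; 0.12 1 0.15 0 0 0 1; 0.12 1 0.15 0 0 0 1; 0.12 1 0.15 0 0 0 1' |tail -1;  python3 look.py w7 stone_large tip_end stone_plate; python3 -c "
from h import *
plan([513,-9,142],1.494)
from meas import *
A=cp('w7'); u=proj(*A,[[513,-9,21]])[0]; print(u, proj(*A,[np.load('w7.npz')['pos']-[0,0,101.6]]))
im=cv2.imread('pics/w7.png'); cv2.imwrite('pics/w7c.png',cv2.resize(im[100:340,160:480],None,fx=2.5,fy=2.5,interpolation=cv2.INTER_CUBIC))
"
```

```text
grasp_force: 30.0
[511.9 -37.7 204.4] 18.3
stone_large [(array([510.,  -7.,   5.]), 0.51)]
tip_end [(array([ 498., -333.,    2.]), 0.39)]
stone_plate [(array([512.,  -6.,   0.]), 0.61)]
shift [0.011 0.147 0.318] turn [-0.     0.003 -0.   ] dist 70.0 yaw 1.494 q6 -1.59 t 18.5
[355.06512906 211.52182837] [[321.73404673 242.27684703]]
```

View pics/w7c.png

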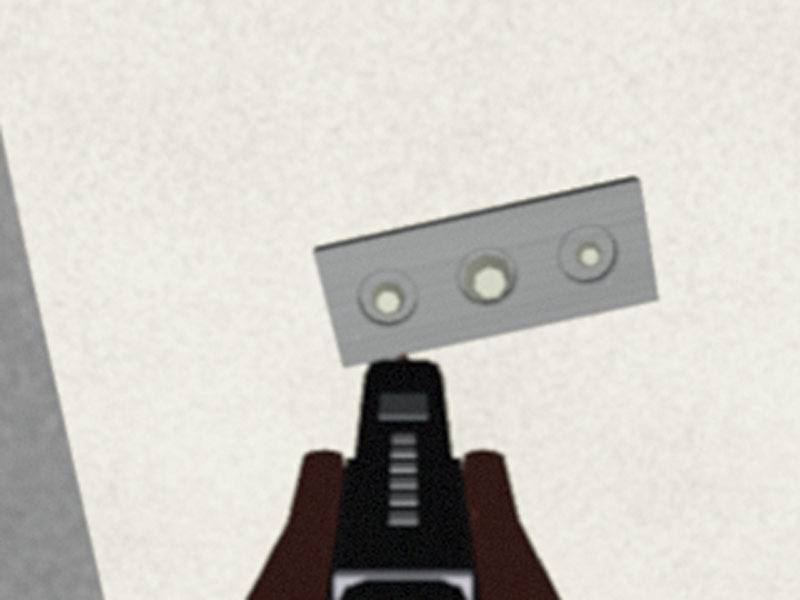

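The tip shows at crop (403,356), which is wrist pixel (321.2,242.4) and matches the prediction (321.7,242.3). The large stone's top is at crop (490,283), the medium at (388,300) and the small at (590,256).

Run:
```python
from meas import *
A=cp('w7'); B=cp('w2'); C=cp('w1')
ua=(490/2.5+160,283/2.5+100); ub=(374/2+120,145)
print(at_z(*A,ua,21),at_z(*B,ub,21),"tri",tri([ray(*A,ua),ray(*B,ub)]))
cor=[at_z(*A,(x/2.5+160,y/2.5+100),12)[:2] for x,y in [(315,249),(639,179),(658,298),(344,366)]]; print(np.round(cor,1),np.mean(cor,0))
plan([512,-8.3,142],1.494)
```

```text
[514.53976374  -8.27543496  21.        ] [511.1145354   -7.79656838  21.        ] tri [511.9199691   -8.58093543  31.20589367]
[[499.9 -68. ]
 [484.1  45.2]
 [526.8  51.7]
 [543.6 -61.9]] [513.60846211  -8.23824112]
shift [0.016 0.15  0.318] turn [-0.     0.003 -0.   ] dist 70.3 yaw 1.494 q6 -1.59 t 18.5
```

```bash
python3 -m jog '0.005 0.07 0.1 0 0 0 1; 0.01 0.15 0.2 0 0 0 1; 0.01 0.15 0.27 0 0 0 1; 0.01 0.15 0.32 0 0 0 1; 0.01 0.15 0.33 0 0 0 1; 0.01 0.15 0.33 0 0 0 1' |tail -1;  python3 look.py w8; python3 -c "
from h import *
plan([513.3,-8.2,124],1.494)
from meas import *
A=cp('w8'); print(proj(*A,[[513.3,-8.2,21]])[0], proj(*A,[np.load('w8.npz')['pos']-[0,0,101.6]]))
im=cv2.imread('pics/w8.png'); cv2.imwrite('pics/w8c.png',cv2.resize(im[180:300,240:400],None,fx=5,fy=5,interpolation=cv2.INTER_CUBIC))
get_image('scene'); m,T=campose('scene'); s=get_image('scene'); u=proj(m,T,[[513,-8,25]])[0].astype(int); print(u)
cv2.imwrite('pics/s8c.png',cv2.resize(s[u[1]-75:u[1]+45,u[0]-80:u[0]+80,::-1],None,fx=5,fy=5,interpolation=cv2.INTER_CUBIC))
"
```

```text
grasp_force: 30.0
[512.8  -8.  138.9] 19.1
shift [-0.001 -0.001  0.076] turn [0.    0.002 0.001] dist 15.2 yaw 1.495 q6 -1.53 t 19.15
[321.43324131 235.36905375] [[321.72591505 241.96084997]]
[327 251]
```

View pics/w8c.png

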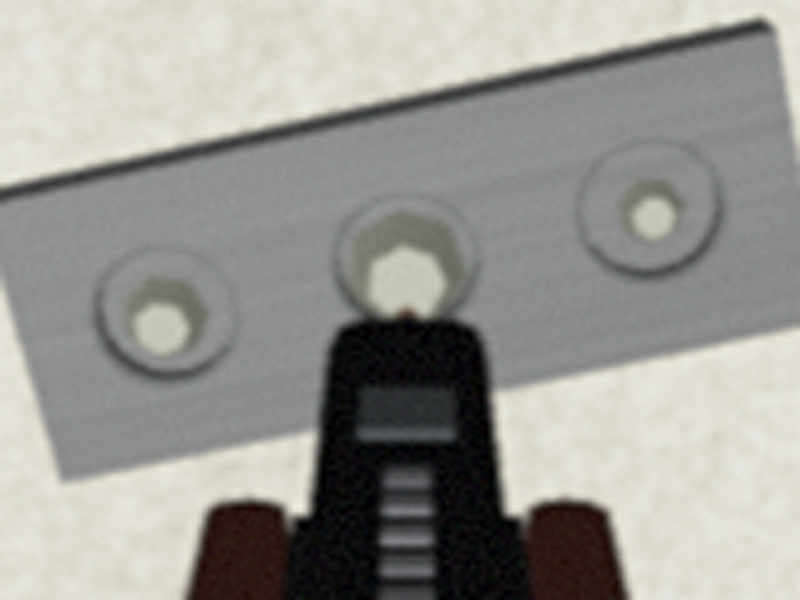

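View pics/s8c.png

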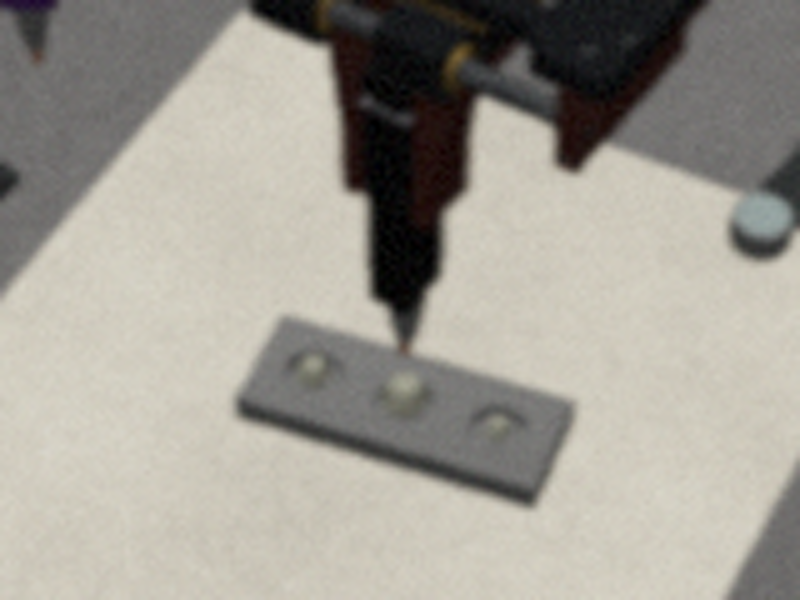

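In the wrist crop the tip is at (407,313) and the large stone's top is centred at about (407,283). In the scene crop the tip is at (404,350), hanging over the middle stone at (406,388). The aim is good, with a +1 mm x correction. Descending.

```bash
python3 -m jog '-0.005 -0.001 0.02 0 0 0 1; -0.005 -0.001 0.04 0 0 0 1; -0.005 -0.001 0.06 0 0 0 1; -0.005 -0.001 0.07 0 0 0 1; -0.005 -0.001 0.07 0 0 0 1; -0.005 -0.001 0.07 0 0 0 1'
for i in 1 2 3; do python3 - <<'E'
from workcell import *
import numpy as np
# average force over camera periods
f=[]
o=get_obs(); f.append(o["ft_force"]); 
for i in range(4): get_image("top"); o=get_obs(); f.append(o["ft_force"])
print(o["t"],o["ee_pos"].round(2),np.mean(f,0).round(2))
E
done
```

```text
t: 19.85
ee_pos: [513.5, -7.8, 124.6]
orientation: [-0.119, -3.139, -0.0]
ft_force: [-0.4, -0.6, -0.0]
width: 18.1
grasp_force: 30.0
20.05 [513.65  -7.8  124.8 ] [ 0.05 -0.13 -0.94]
20.25 [513.61  -7.8  124.74] [-0.1   0.24 -0.99]
20.45 [513.6   -7.79 124.72] [-0.21  0.01 -0.97]
```

```bash
cat > f.py <<'E'
from workcell import *
import numpy as np
f=[];p=[]
for i in range(8): get_image("top"); o=get_obs(); f.append(o["ft_force"]); p.append(o["ee_pos"])
print(o["t"],np.mean(p,0).round(2),np.mean(f,0).round(2),o["width"])
E
python3 -m jog '0 0 0.005 0 0 0 1; 0 0 0.01 0 0 0 1; 0 0 0.01 0 0 0 1'|tail -0; python3 f.py; python3 -m jog '0 0 0.005 0 0 0 1; 0 0 0.005 0 0 0 1'|tail -0;python3 f.py
```

```text
21.15 [513.56  -7.78 122.66] [ 0.08 -0.36 -0.98] 17.74832067185101
21.75 [513.66  -7.8  121.75] [-0.06 -0.11  0.79] 17.665979022683477Exception ignored on flushing sys.stdout:
BrokenPipeError: [Errno 32] Broken pipe
Exception ignored on flushing sys.stdout:
BrokenPipeError: [Errno 32] Broken pipe
```

Contact at TCP z ≈ 122.5, with a force rise of 1.77 N, so about 1 mm pushed in. Going 2 mm further.

```bash
python3 -m jog '0 0 0.005 0 0 0 1; 0 0 0.01 0 0 0 1; 0 0 0.01 0 0 0 1; 0 0 0.01 0 0 0 1'; python3 f.py; python3 f.py; python3 look.py w9; python3 -c "
from h import *
im=cv2.imread('pics/w9.png'); a=cv2.resize(im[180:300,240:400],None,fx=4,fy=4,interpolation=cv2.INTER_CUBIC); cv2.imwrite('pics/w9c.png',a)"
```

```text
t: 22.15
ee_pos: [513.6, -7.8, 119.7]
orientation: [0.119, 3.139, 0.0]
ft_force: [-0.8, 0.5, 2.6]
width: 17.5
grasp_force: 30.0
22.55 [513.64  -7.79 119.72] [ 0.03 -0.35  1.83] 17.919478965306055
22.95 [513.61  -7.79 119.7 ] [ 0.18 -0.04  2.05] 17.5705404379435
[513.6  -7.8 119.7] 22.95
```

View pics/w9c.png

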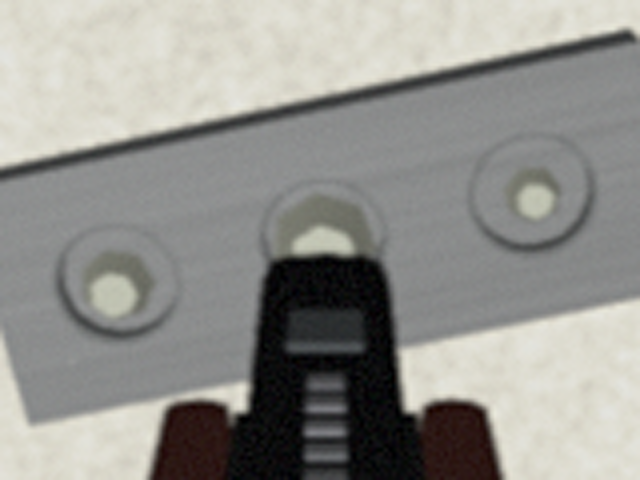

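The pen stands centred over the large stone (crop (323,240)), with the stone level in its well. The force rise is about 2.9 N, which is half way in. Handing in.

```bash
python3 -c "
from workcell import *
print(close_job())"
```

```text
the job is handed in; nothing more can be done
None
```

The job is handed in: the dial is on 5, and the black pen is gripped upright on the largest (middle) stone, pushed in about 2.9 mm judging by the force; no verdict was returned.

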